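# Put the radiator key away and lift off the outer lid

### The job

Put the radiator bleed key away: move it from the coin tray into the hole in the white block inside the open tin, pushed fully down, and let go. Then carry the two nested lids together by the black knob, lower them until the inner lid sits fully home on the tin, and only then let go of the knob. Finally take the outer lid by its wooden collar and lift it alone, level, at least 10 cm above the seated inner lid, which must stay home undisturbed, and finish still holding the outer lid up there so it can be wiped; leave the dish, the glasses case and the torch where they are.

Things in the scene. Friction and masses are not known exactly. Their poses are not given: they have to be found in the camera images.
- tin: Green round open tin, fixed to the shelf: outer diameter 136, inner 130, 76 high, floor 4 thick. Origin: centre of its underside. On its floor, centred, a white block 50 x 50 x 18 (top 22 above the shelf) with the key's hole. A fully open gripper may not fit inside the tin: open the fingers only partly there (30 to 40).
- key_hole (a point): Centre of the mouth of the hole in the white block, on the tin's axis, 22 above the shelf, z up. The hole is round, vertical, 10.5 in diameter with a 2 chamfer, 18 deep down to the tin floor (where the key's foot comes to rest).
- tin_rim (a point): Centre of the tin's mouth, level with the rim, 76 above the shelf, z up.
- bleed_key: Brass key, 60 long, 45 g, loose, standing upright in the coin tray's hole, 18 deep (foot 3 above the shelf). Origin: centre of its foot, z up along it. Round shank, diameter 8, z 0 to 40, foot tapered to 5 over the last 2. Head: flat wing 24 (own x) x 10 (own y), z 40 to 60; grip it across the 10. Fully down in the tin, its top is 12 below the rim.
- coin_tray: Grey plastic coin tray 110 (x) x 80 (y) x 16 high, fixed to the shelf, a few coins lying in it. Origin: centre of its underside. At x = +30, y = 0 a grey block 40 x 50 with its top 21 above the shelf has a round 10 hole, 18 deep, in which the key stands at the start.
- inner_lid: Aluminium lid, 150 g, loose, carrying the outer lid. Origin: centre of its underside. z 0 to 6: plug, diameter 126 (120 at the bottom), drops into the tin; z 6 to 11: disc, diameter 136, rests on the rim (seated, the origin is 6 below the rim); z 11 to 62: straight black knob, diameter 20, loose through the outer lid's collar, standing 26 out of it. Lifting the knob lifts both lids.
- outer_lid: Green lid, 120 g, resting loose on the inner lid's disc. Origin: centre of its plate's underside (11 above the inner lid's origin while nested). Plate: diameter 146, z 0 to 3; skirt hangs 4 below, 2 clear of the disc all round. Wooden round collar, outer diameter 44, inner 30, z 3 to 25: grip it outside, knob between the fingers. Lifts off freely.
- key_dish: White ceramic dish, 110 across, 30 high, loose bystander on the far side. Origin: centre of its underside.
- glasses_case: Hard red glasses case 62 (x) x 160 (y) x 41, loose bystander. Origin: centre of its underside.
- torch: Black torch 150 long (along own y), 34 thick, lying on the shelf near the robot, loose bystander. Origin: under its middle, on the shelf.

How it is judged (in metres and radians):
On the way, in this order (a step that is already met when the one before it is completed fails the run):
1. the key stands fully down in the tin's hole and has been let go (z of bleed_key in the frame of key_hole below -0.014 m and horizontal distance between bleed_key and key_hole below 0.005 m and angle between bleed_key's own z axis and vertical below 0.2 rad and contact force between the fingers and bleed_key below 0.1 N), for 0.2 s.
2. the nested lids sit home on the tin while the knob is still held (z of inner_lid in the frame of tin_rim between -0.009 and -0.0035 m and horizontal distance between inner_lid and tin_rim below 0.005 m and angle between inner_lid's own z axis and vertical below 0.04 rad and z of outer_lid in the frame of inner_lid below 0.015 m and horizontal distance between outer_lid and inner_lid below 0.006 m and contact force between the fingers and inner_lid above 0.5 N), for 0.1 s.
3. the knob has been let go and the outer lid is held by the gripper, off the inner lid, which stays home (z of inner_lid in the frame of tin_rim between -0.009 and -0.0035 m and horizontal distance between inner_lid and tin_rim below 0.005 m and angle between inner_lid's own z axis and vertical below 0.04 rad and z of outer_lid in the frame of inner_lid above 0.03 m and contact force between the fingers and outer_lid above 0.5 N and contact force between the fingers and inner_lid below 0.1 N), for 0.1 s.
At the end, for the whole second after the job is handed in: Key in the tin's hole, foot 14 mm deep or more, within 5 mm and 0.2 rad; inner lid home on the tin (3.5 to 9 mm below the rim, 5 mm off centre, 0.04 rad at most), untouched; outer lid held still in the fingers, plate 90 mm or more above the rim, level to 0.2 rad, on nothing else (z of inner_lid in the frame of tin_rim between -0.009 and -0.0035 m and horizontal distance between inner_lid and tin_rim below 0.005 m and angle between inner_lid's own z axis and vertical below 0.04 rad and z of bleed_key in the frame of key_hole below -0.014 m and horizontal distance between bleed_key and key_hole below 0.005 m and angle between each of bleed_key, outer_lid's own z axis and vertical below 0.2 rad and z of outer_lid in the frame of tin_rim above 0.09 m and contact force between the fingers and outer_lid above 0.5 N and contact force between outer_lid and inner_lid below 0.05 N and contact force between outer_lid and tin below 0.05 N and contact force between outer_lid and glasses_case below 0.05 N and contact force between the fingers and inner_lid below 0.1 N and linear speed of outer_lid below 0.05 m/s and linear speed of inner_lid below 0.02 m/s); the arm keeps its last pose, push and grip.
It fails at once if the outer lid is taken off while the inner lid is not home on the tin, or the inner lid is disturbed after that ((z of outer_lid in the frame of inner_lid above 0.02 m or z of outer_lid in the frame of inner_lid below 0 m or horizontal distance between outer_lid and inner_lid above 0.012 m) and not (z of inner_lid in the frame of tin_rim between -0.009 and -0.0035 m and horizontal distance between inner_lid and tin_rim below 0.005 m and angle between inner_lid's own z axis and vertical below 0.04 rad)).
It fails at once if the dish, glasses case or torch is moved more than 20 mm (distance of any of key_dish, glasses_case, torch from where it was at the start of the episode above 0.02 m).
It also fails if it takes over 72 s, if anything falls off the work surface, if the arm or the gripper's body presses on something with over 40 N, if the wrist force passes 120 N, or if a joint passes its speed limit or range.

### The arm

A 6-joint arm with a two-finger parallel gripper is mounted at the origin on the work surface. World frame = base frame: x ahead of the robot, y to its left, z up, the work surface at z = 0. Lengths are in m, angles in degrees, forces in N, time in s.
With the tool pointing down it reaches from about 0.25 to 0.725 m from the base axis. Payload 4 kg.
Tool frame: the origin (TCP) lies on the centre line of the jaws, within the pads' length; the fingertips stand 17 mm ahead of it and the grasp point (between the pads) lies 2 mm behind it; z points along the fingers, y is the line along which they close (so a half turn about z gives the same grasp; the last joint's range is limited). The gripper opens to 85 mm and grips with 20 to 120 N. Pads are 22 mm wide; open, the fingers measure 114 mm over their backs; the gripper's body (76 mm by 85 mm) begins 54 mm behind the grasp point. The pads swing forward as they close: fully open they stand 13 mm farther back than shut.
Start: joints at [-71.448, 13.785, 0.286, 76.501, 0, 90], TCP at [0.159, -0.474, 0.248] pointing down, gripper open.
Joint ranges: [-155.79, 155.79], [-60.16, 107.12], [-62.33, 73.08], [-114, 123.19], [-81.49, 82.49], [-180, 180]. Speed limits (degrees/s): [159.86, 159.86, 180, 180, 180, 180].

### API

Orientations are given as [roll, pitch, yaw] about the fixed x, y, z axes, in that order (R = Rz(yaw) Ry(pitch) Rx(roll)).
In Python, from plant import arm gives the robot as it stands.
- The arm moves only by the tool play_rows, never from a script. Its arguments are lists of equal length, an entry for each row: "travel": the shift along the tool's x, y, z in mm, a list of three; "yaw": the turn about the tool's z in degrees; "jaw": the finger opening in mm, from 0 to 85.4. A call has 1 to 5 rows; each row is the pose to reach, as a shift and turn from the pose commanded when the call began, along the tool's axes at that moment; what a row does not reach only later rows make up. A row lasts 1/10 s, in which the tool goes at most 50 mm and 8.59 degrees, less where a joint would pass 70% of its speed; a pose out of reach is approached as far as the arm can. A call with a gripper value outside its range is refused whole. The fingers move at their own pace and stop on an object; "force" is the grip in N (left out, the last holds). Time passes only in rows, so rows that repeat a pose let the fingers close. It gives the time, the measured TCP pose, the force, the opening and the grip force at its end, in the units of the state.
- arm.get_obs(): the state, without advancing time (a new reading comes with each control period).
- arm.camera(name): name is "scene" or "top" or "wrist"; returns a dict with "img" (400x640x3 uint8, red, green, blue), "camera_matrix" (3x3 intrinsics, pixels), "rvec" (rotation vector, rad) and "tvec" (3), from world to camera coordinates, as OpenCV has them. Camera axes: x right, y down, z forward; pixel columns grow to the right and rows downward; lengths in m; the calibration is good to about 2 mm. A picture is of the moment at which its call begins. There is no depth.
- arm.job_done(): hands the job in; it is judged then, once.
The state is a dict: "clock": time; "joints": joint angles; "joint_velocities": joint speeds; "joint_efforts": joint torques, N m; "tool_pos": TCP position; "tool_rot": TCP orientation; "wrist_force": force on the tool from outside, world axes, zero at the start; "moment": the same for the moment, N m; "opening": finger opening in m; "grip_force": force on a finger pad.
Only numpy, scipy, OpenCV 4.12 (cv2) and the standard library are available. Lean on these libraries where they do the work, as an engineer would, in place of code of your own. Each camera call takes 0.05 s, during which the arm holds its last target. There are 200 camera calls.

## Working session

There is one attempt and no reset: what is moved stays moved. The work goes in short steps, Python scripts to look and compute and a tool call to move; the robot and the scene stay as the last step left them, time stands still between calls to the robot, and variables do not carry over. Pictures are saved under pics/ and viewed, at most 10 in all, crops included, and the job is handed in when it is done.

Besides the shell and the picture viewer there is one more tool, called after "Request:" as name([rows], argument=value, ...), one row to a line, values as JSON. play_rows: Moves the arm, as the interface text tells. Its arguments: {"type":"object","properties":{"travel":{"type":"array"},"yaw":{"type":"array"},"jaw":{"type":"array"},"force":{"type":"number"}},"required":["travel","yaw","jaw"]}

```bash
ls; mkdir -p pics; cat > h.py <<'E'
import numpy as np, cv2
from plant import arm
def cam(n):
    c=arm.camera(n); c['R']=cv2.Rodrigues(np.array(c['rvec'],float))[0]; c['K']=np.array(c['camera_matrix']); c['t']=np.array(c['tvec'],float).ravel(); return c
def save(c,f): cv2.imwrite('pics/'+f,c['img'][:,:,::-1])
def ray(c,uv,z):
    o=-c['R'].T@c['t']; d=c['R'].T@np.linalg.inv(c['K'])@np.array([uv[0],uv[1],1.]); return o+d*(z-o[2])/d[2]
def proj(c,p):
    q=c['K']@(c['R']@np.array(p,float)+c['t']); return q[:2]/q[2]
E
python3 - <<'E'
from h import *
o=arm.get_obs(); print(o)
for n in ('top','scene'):
    c=cam(n); save(c,n+'0.png'); print(n,-c['R'].T@c['t'],c['K'][0,0])
    np.savez('pics/'+n+'0.npz',**c)
E
```

```text
pics
{'clock': 0.0, 'joints': array([-7.14486847e+01,  1.38321368e+01,  2.13321695e-01,  7.64994142e+01,
        2.05131062e-04,  9.00005871e+01]), 'joint_velocities': array([ 0.0247454 ,  0.0211483 ,  0.02016519,  0.05680336, -0.03562119,
        0.07531252]), 'joint_efforts': array([ 1.31710869e-03, -3.72320187e+01,  2.52406579e+01,  1.68807479e-02,
       -1.78461858e-05, -2.25497411e-05]), 'tool_pos': array([ 0.15889197, -0.47346517,  0.24741082]), 'tool_rot': array([-1.79881771e+02, -2.03919151e-04,  1.85507278e+01]), 'wrist_force': array([-0.01286173,  0.78682357,  0.20721754]), 'moment': array([-0.02799733, -0.04965807,  0.00250702]), 'grip_force': 0.0, 'opening': 0.0851605882004234}
top [0.46011883 0.02127272 0.74393221] 362.3233041561724
scene [ 1.12790715 -0.34267903  0.68785791] 440.6847379054235
```

View pics/top0.png

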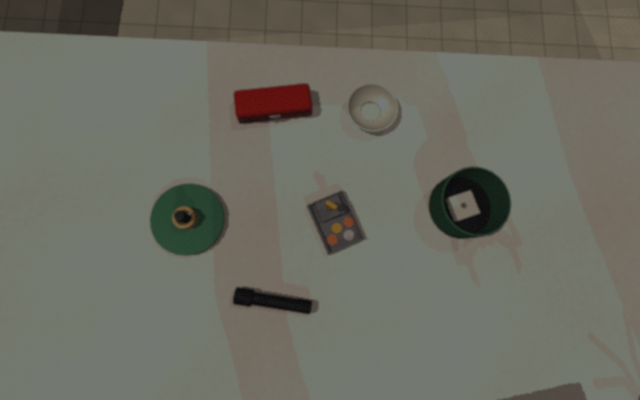

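View pics/scene0.png

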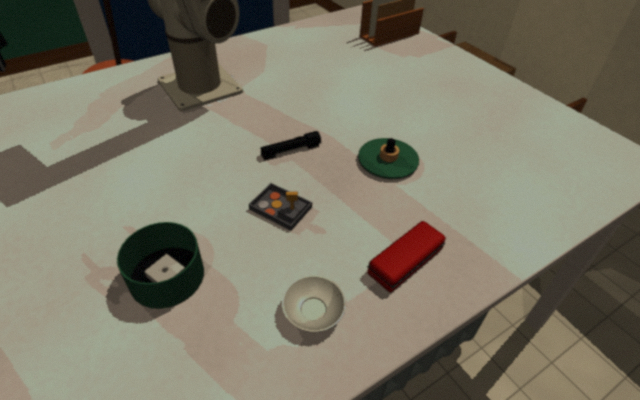

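The top view shows the tin at (470,202) with its hole at (464,205). The key is at (333,205), the lids at (188,218) with the knob at (182,216), the torch at (272,300), the case at (273,103) and the dish at (373,108). The scene view agrees.

```bash
cat > m.py <<'E'
from h import *
def blob(c,lo,hi,box,amin=15,show=True):
    x0,y0,x1,y1=box; hsv=cv2.cvtColor(c['img'],cv2.COLOR_RGB2HSV)[y0:y1,x0:x1]
    m=cv2.inRange(hsv,lo,hi); cs,_=cv2.findContours(m,cv2.RETR_EXTERNAL,cv2.CHAIN_APPROX_NONE)
    out=[]
    for k in sorted(cs,key=cv2.contourArea)[::-1][:3]:
        if cv2.contourArea(k)<amin: break
        r=cv2.minAreaRect(k); out.append((k.reshape(-1,2)+[x0,y0],(r[0][0]+x0,r[0][1]+y0),r[1],r[2],cv2.contourArea(k)))
    return out
E
python3 - <<'E'
from m import *
T=dict(np.load('pics/top0.npz'));
def hs(u,v): return cv2.cvtColor(T['img'],cv2.COLOR_RGB2HSV)[v,u]
for p in [(464,205),(455,205),(333,206),(330,204),(190,240),(182,216),(192,216),(490,200),(440,190)]: print(p,hs(*p))
g=blob(T,(60,90,20),(95,255,140),(140,170,240,270))
for b in g: print('lid',b[1:], ray(T,b[1],.014))
g=blob(T,(60,60,15),(95,255,140),(420,150,530,250))
for b in g:
    print('tin',b[1:]); e=cv2.fitEllipse(cv2.convexHull(b[0].astype(np.int32))); print(e,ray(T,e[0],.076))
for b in blob(T,(10,120,60),(35,255,255),(318,190,350,215),5): print('key',b[1:],ray(T,b[1],.063))
print('hole',ray(T,(464,205),.022),'knob',ray(T,(182,216),.062))
# ring of coin tray
for uv,h in [((308,204),.016),((344,191),.016),((366,238),.016),((330,254),.016)]: print('tray',ray(T,uv,h))
for n,uv,h in [('case',(273,103),.041),('dish',(373,108),.03),('torchL',(240,296),.02),('torchR',(312,306),.02)]: print(n,ray(T,uv,h))
big=cv2.resize(T['img'][150:270,130:530],None,fx=2,fy=2)
a=cv2.resize(T['img'][180:265,290:380],(540,510),interpolation=cv2.INTER_CUBIC);cv2.imwrite('pics/key0.png',a[:,:,::-1])
E
```

```text
(464, 205) [14 42 67]
(455, 205) [ 30  27 115]
(333, 206) [ 19 173 115]
(330, 204) [ 19 169 116]
(190, 240) [ 69 103  72]
(182, 216) [15 19 27]
(192, 216) [ 15 135  68]
(490, 200) [70 96 32]
(440, 190) [73 99 31]
lid ((186.5, 219.0), (68.0, 71.0), 90.0, 3782.5) [0.54634484 0.25790228 0.014     ]
tin ((469.5, 202.0), (68.0, 79.0), 90.0, 4203.5)
((470.0052490234375, 203.3616485595703), (68.75337982177734, 80.09069061279297), 78.07361602783203) [ 0.58414258 -0.29214766  0.076     ]
key ((330.70000076293945, 205.60000038146973), (12.521980285644531, 7.602630615234375), 26.56505012512207, 68.5) [ 0.57397174 -0.02680766  0.063     ]
hole [ 0.59035675 -0.3047137   0.022     ] knob [0.54607376 0.25108206 0.062     ]
tray [0.58373862 0.01625433 0.016     ]
tray [ 0.61311204 -0.0570108   0.016     ]
tray [ 0.51766308 -0.10274263  0.016     ]
tray [ 0.48387933 -0.03047647  0.016     ]
case [0.78760963 0.09417592 0.041     ]
dish [ 0.79071621 -0.1147628   0.03      ]
torchL [0.39934109 0.14212131 0.02      ]
torchR [0.3831619  0.00289447 0.02      ]
```

View pics/key0.png

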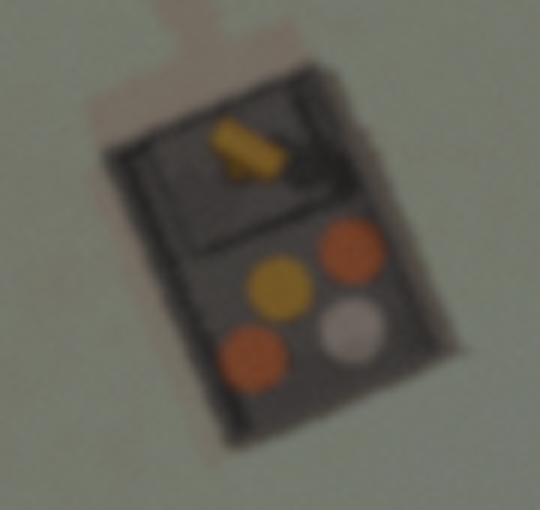

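The crop shows the wing's head centre at about (331,205). Its long axis points down-right at about 40° in the image, so its world yaw is about 49°.

```bash
cat > go.py <<'E'
from h import *
import sys
from scipy.spatial.transform import Rotation as Ro
def go(x,y,z,yaw):
    o=arm.get_obs(); R=Ro.from_euler('xyz',o['tool_rot'],degrees=True).as_matrix()
    d=R.T@(np.array([x,y,z])-o['tool_pos'])*1000; dy=(o['tool_rot'][2]-yaw+180)%360-180
    print('t %.1f pos'%o['clock'],o['tool_pos'].round(4),o['tool_rot'].round(2),'travel',d.round(1),'yaw %.1f'%dy,'F',o['wrist_force'].round(1),'open %.4f'%o['opening'],'grip %.1f'%o['grip_force'])
if __name__=='__main__': go(*map(float,sys.argv[1:5]))
E
python3 go.py .574 -.027 .17 49
```

```text
t 0.1 pos [ 0.1589 -0.4735  0.2475] [-179.89    0.     18.55] travel [ 535.6 -291.1   78. ] yaw -30.4 F [ 0.2  1.1 -0.9] open 0.0855 grip 0.0
```

Request:
play_rows([
  [535,-291,70],
  [535,-291,70],
  [535,-291,70],
  [535,-291,70],
  [535,-291,70],
], yaw=[0,0,0,0,0], jaw=[85,85,85,85,85])

```text
clock: 0.6
tool_pos: [0.3289, -0.2904, 0.2193]
tool_rot: [-180.0, 0.0, 18.5]
wrist_force: [0.7, -1.7, -0.1]
opening: 0.085
grip_force: 0.0
```

```bash
python3 go.py .574 -.027 .17 49
```

```text
t 0.6 pos [ 0.3289 -0.2904  0.2193] [-1.7998e+02  1.0000e-02  1.8510e+01] travel [ 316.1 -171.9   49.3] yaw -30.5 F [ 0.7 -1.7 -0.1] open 0.0850 grip 0.0
```

Request:
play_rows([
  [316,-172,49],
  [316,-172,49],
  [316,-172,49],
  [316,-172,49],
  [316,-172,49],
], yaw=[-30,-30,-30,-30,-30], jaw=[60,60,60,60,60])

```text
clock: 1.1
tool_pos: [0.4976, -0.1087, 0.1855]
tool_rot: [-180.0, 0.0, 48.6]
wrist_force: [0.8, -1.5, 0.5]
opening: 0.06
grip_force: 0.0
```

```bash
python3 go.py .574 -.027 .17 49
```

```text
t 1.1 pos [ 0.4976 -0.1087  0.1855] [-1.7998e+02  3.0000e-02  4.8640e+01] travel [111.9   3.3  15.4] yaw -0.4 F [ 0.8 -1.5  0.5] open 0.0600 grip 0.0
```

Request:
play_rows([
  [112,3,15],
  [112,3,15],
  [112,3,15],
  [112,3,15],
], yaw=[0,0,0,0], jaw=[40,40,40,40])

```text
clock: 1.5
tool_pos: [0.5734, -0.0269, 0.1696]
tool_rot: [-179.9, 0.1, 48.7]
wrist_force: [0.3, 0.5, 0.3]
opening: 0.0399
grip_force: 0.0
```

```bash
python3 - <<'E'
from m import *
from go import go
go(.574,-.027,.17,49)
c=cam('wrist'); save(c,'w1.png'); np.savez('pics/w1.npz',**c); print(-c['R'].T@c['t'],c['R'][2],proj(c,(.574,-.027,.063)))
E
```

```text
t 1.5 pos [ 0.5734 -0.0269  0.1696] [-1.799e+02  9.000e-02  4.874e+01] travel [ 0.3  0.5 -0.4] yaw -0.3 F [0.3 0.5 0.3] open 0.0399 grip 0.0
[0.625655   0.03169251 0.29668693] [-0.20622178 -0.23135325 -0.95076193] [319.19101258 203.6265455 ]
```

View pics/w1.png

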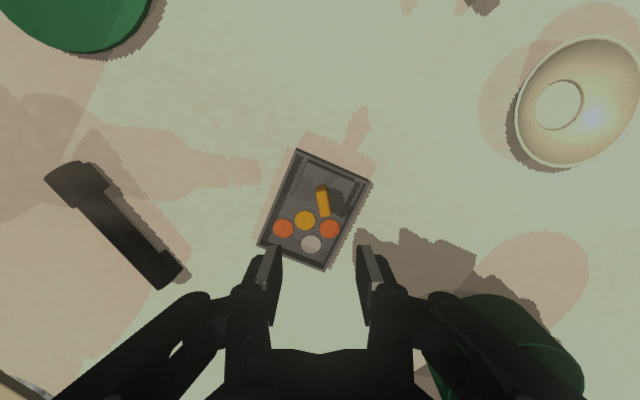

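The wrist image shows the key head from about (321,186) to (326,215), rotated roughly 10° from the tool's x axis. The tin rim is partly hidden at lower right.

```bash
python3 - <<'E'
from m import *
c=dict(np.load('pics/w1.npz')); print(c['K'][0,0])
a=cv2.resize(c['img'][170:230,290:360],None,fx=8,fy=8,interpolation=cv2.INTER_CUBIC); cv2.imwrite('pics/w1k.png',a[:,:,::-1])
for b in blob(c,(15,120,60),(35,255,255),(305,178,345,222),5): print(b[1:],ray(c,b[1],.063))
E
```

```text
292.7469311306185
((323.36538314819336, 200.82692337036133), (31.574697494506836, 13.335897445678711), 78.69007110595703, 341.0) [ 0.57826739 -0.02744443  0.063     ]
((310.0, 216.0), (10.0, 10.0), 90.0, 77.5) [ 0.56075861 -0.03020814  0.063     ]
```

View pics/w1k.png

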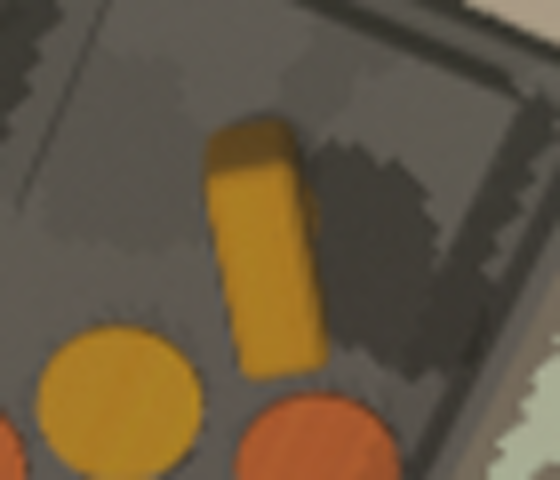

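The crop shows the wing's top face with end midpoints at about (321.3,191.3) and (325.6,216.4) in full-image pixels.

```bash
python3 - <<'E'
from m import *
from go import go
c=dict(np.load('pics/w1.npz'))
a=ray(c,(321.25,191.25),.063);b=ray(c,(325.6,216.4),.063); print(a,b,(a+b)/2,np.linalg.norm(a-b),np.degrees(np.arctan2(*(a-b)[1::-1])))
T=dict(np.load('pics/top0.npz')); print(proj(T,(a+b)/2))
p=(a+b)/2; go(p[0],p[1],.052,np.degrees(np.arctan2(*(a-b)[1::-1])))
# hole of tray
E
```

```text
[ 0.58242628 -0.01997668  0.063     ] [ 0.57053814 -0.03925516  0.063     ] [ 0.57648221 -0.02961592  0.063     ] 0.022649234024267665 58.33980653208502
[332.18958698 204.34784722]
t 1.6 pos [ 0.5725 -0.0283  0.1701] [-1.7991e+02  1.1000e-01  4.8630e+01] travel [  1.9   4.  118.1] yaw -9.7 F [ 0.4  0.2 -0. ] open 0.0402 grip 0.0
```

Request:
play_rows([
  [1,3.5,0],
  [1,3.5,30],
  [1,3.5,70],
  [1,3.5,110],
  [1,3.5,119],
], yaw=[-8,-9.5,-9.5,-9.5,-9.5], jaw=[40,40,40,40,40], force=25)

```text
clock: 2.05
tool_pos: [0.5713, -0.0321, 0.0481]
tool_rot: [-179.5, 0.3, 57.9]
wrist_force: [-0.4, 0.4, 0.1]
opening: 0.0395
grip_force: 0.0
```

Request:
play_rows([
  [0,0,0],
  [0,0,0],
  [0,0,0],
  [0,0,0],
  [0,0,0],
], yaw=[0,0,0,0,0], jaw=[40,25,12,4,4], force=25)

```text
clock: 2.55
tool_pos: [0.5776, -0.0301, 0.0544]
tool_rot: [179.8, -0.1, 58.1]
wrist_force: [-2.5, 0.2, 6.8]
opening: 0.0097
grip_force: 25.1
```

```bash
python3 - <<'E'
from m import *
from go import go
go(.576,-.029,.05,58)
c=cam('wrist'); save(c,'w2.png'); 
a=cv2.resize(c['img'][150:350,220:440],None,fx=3,fy=3); cv2.imwrite('pics/w2k.png',a[:,:,::-1])
E
```

```text
t 2.5 pos [ 0.5776 -0.0301  0.0544] [ 1.7984e+02 -1.0000e-01  5.8060e+01] travel [ 0.1 -1.9  4.4] yaw 0.1 F [-2.5  0.2  6.8] open 0.0097 grip 25.1
```

View pics/w2k.png

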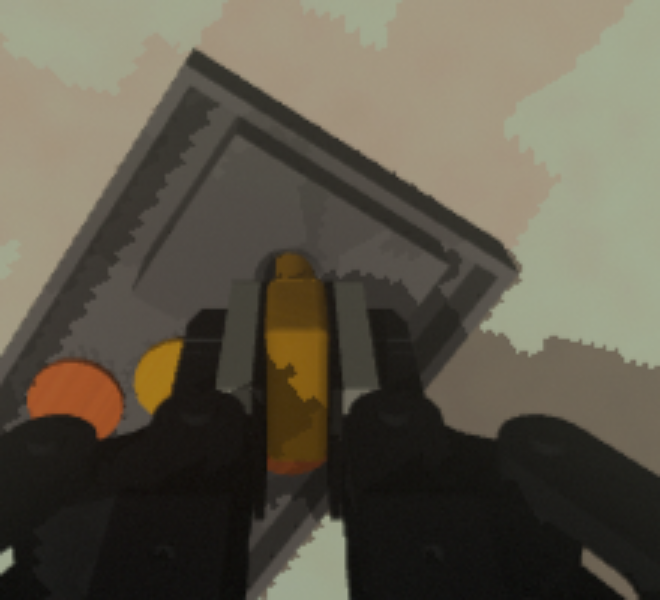

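The key is gripped, with an opening of 9.7 mm and pads on both faces of the wing. I'll lift it straight up and locate the tin's hole in the existing images.

Request:
play_rows([
  [0,0,-15],
  [0,0,-40],
  [0,0,-75],
  [0,0,-110],
  [0,0,-125],
], yaw=[0,0,0,0,0], jaw=[4,4,4,4,4])

```text
clock: 3.1
tool_pos: [0.5787, -0.0302, 0.182]
tool_rot: [179.6, -0.2, 58.1]
wrist_force: [0.4, -0.1, 0.0]
opening: 0.0093
grip_force: 24.6
```

```bash
python3 - <<'E'
from m import *
from go import go
T=dict(np.load('pics/top0.npz')); S=dict(np.load('pics/scene0.npz'))
for c,box,n in ((T,(440,185,490,225),'top'),(S,(140,245,190,285),'scene')):
    x0,y0,x1,y1=box; g=cv2.cvtColor(c['img'],cv2.COLOR_RGB2GRAY)[y0:y1,x0:x1]
    m=(g>75).astype(np.uint8)
    cs,h=cv2.findContours(m,cv2.RETR_CCOMP,cv2.CHAIN_APPROX_NONE)
    for k,hh in zip(cs,h[0]):
        M=cv2.moments(k); 
        if M['m00']<3: continue
        uv=(M['m10']/M['m00']+x0,M['m01']/M['m00']+y0); print(n,'hole' if hh[3]>=0 else 'white',M['m00'],np.round(uv,1),ray(c,uv,.022).round(4))
go(.59,-.303,.19,58)
E
```

```text
top white 549.0 [463.5 205. ] [ 0.5903 -0.3037  0.022 ]
top hole 20.5 [463.2 205.2] [ 0.5899 -0.303   0.022 ]
scene white 587.0 [164.  268.7] [ 0.5922 -0.3051  0.022 ]
scene hole 17.5 [164.7 269.5] [ 0.5944 -0.3047  0.022 ]
t 3.1 pos [ 0.5787 -0.0302  0.182 ] [179.59  -0.21  58.07] travel [-225.5  153.9   -7.7] yaw 0.1 F [ 0.4 -0.1  0. ] open 0.0093 grip 24.6
```

Request:
play_rows([
  [-20,14,0],
  [-58,40,0],
  [-98,67,0],
  [-138,94,0],
  [-178,122,0],
], yaw=[0,0,0,0,0], jaw=[4,4,4,4,4])

```text
clock: 3.6
tool_pos: [0.5861, -0.2475, 0.1783]
tool_rot: [179.9, -0.0, 58.1]
wrist_force: [1.2, 0.5, -0.7]
opening: 0.0092
grip_force: 24.6
```

```bash
python3 go.py .5915 -.304 .182 58
```

```text
t 3.6 pos [ 0.5861 -0.2475  0.1783] [ 1.7988e+02 -1.0000e-02  5.8100e+01] travel [-45.1  34.5  -3.7] yaw 0.1 F [ 1.2  0.5 -0.7] open 0.0092 grip 24.6
```

Request:
play_rows([
  [-25,19,0],
  [-40,31,0],
  [-45,34.5,0],
  [-45,34.5,0],
  [-45,34.5,0],
], yaw=[0,0,0,0,0], jaw=[4,4,4,4,4])

```text
clock: 4.1
tool_pos: [0.5913, -0.3011, 0.1773]
tool_rot: [-180.0, -0.0, 58.1]
wrist_force: [0.6, 0.2, -0.4]
opening: 0.0096
grip_force: 24.6
```

```bash
python3 - <<'E'
from m import *
from go import go
go(.5915,-.304,.182,58)
c=cam('wrist'); s=cam('scene'); np.savez('pics/w3.npz',**c); np.savez('pics/s3.npz',**s)
a=np.vstack([cv2.resize(c['img'][150:400,180:460],(560,500))[:330],cv2.resize(s['img'][150:320,90:250],None,fx=1,fy=1)[:0].reshape(0,560,3) if 0 else np.zeros((0,560,3),np.uint8)])
b=cv2.resize(s['img'][140:310,90:250],(311,330)); a=np.hstack([a,b])[:, :800]; print(a.shape)
cv2.imwrite('pics/ws3.png',a[:,:,::-1])
print(proj(c,(.5915,-.304,.022)),proj(s,(.5915,-.304,.022)))
E
```

```text
t 4.1 pos [ 0.5913 -0.3011  0.1773] [-1.7999e+02 -2.0000e-02  5.8110e+01] travel [-2.4  1.7 -4.7] yaw 0.1 F [ 0.6  0.2 -0.4] open 0.0096 grip 24.6
(330, 800, 3)
[320.33851043 191.0351595 ] [164.49796323 268.17705738]
```

View pics/ws3.png

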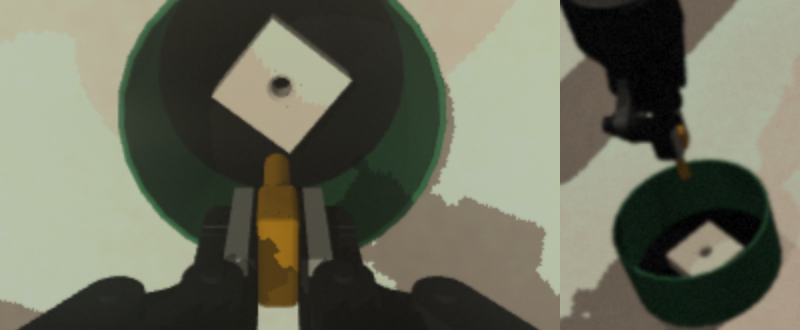

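The wrist view shows the hole at (320.5,193.5), close to the prediction of (320,191), and the key's foot at (318.5,227). I'll work out the small correction.

```bash
python3 - <<'E'
from m import *
from go import go
c=dict(np.load('pics/w3.npz'))
h=ray(c,(320.5,193.5),.022); print(h)
# foot: lower visible end of the shank in wrist crop, front edge
f=ray(c,(318.5,228),.127); print(f, h-f)
go(h[0],h[1],.127,58)
E
```

```text
[ 0.59028087 -0.30627555  0.022     ]
[ 0.59255927 -0.29910616  0.127     ] [-0.0022784  -0.00716939 -0.105     ]
t 4.2 pos [ 0.5915 -0.3007  0.1774] [-1.800e+02 -1.000e-02  5.816e+01] travel [-5.4  2.  50.4] yaw 0.2 F [-0.9  0.8 -0.4] open 0.0096 grip 24.6
```

Request:
play_rows([
  [-4,1.7,10],
  [-4,1.7,35],
  [-4,1.7,65],
  [-4,1.7,85],
  [-4,1.7,90],
], yaw=[0,0,0,0,0], jaw=[4,4,4,4,4])

```text
clock: 4.7
tool_pos: [0.5883, -0.3048, 0.0831]
tool_rot: [-179.6, 0.0, 58.1]
wrist_force: [0.4, -0.9, -0.3]
opening: 0.0096
grip_force: 24.6
```

Request:
play_rows([
  [0,0,2],
  [0,0,7],
  [0,0,12],
  [0,0,17],
  [0,0,20],
], yaw=[0,0,0,0,0], jaw=[4,4,4,4,4])

```text
clock: 5.2
tool_pos: [0.5906, -0.3066, 0.067]
tool_rot: [180.0, -0.0, 58.1]
wrist_force: [0.1, -0.3, -0.7]
opening: 0.0092
grip_force: 24.6
```

```bash
python3 - <<'E'
from m import *
from go import go
go(.591,-.3047,.0554,58)
c=cam('wrist'); s=cam('scene'); np.savez('pics/w4.npz',**c)
a=np.hstack([cv2.resize(c['img'][100:350,180:460],(490,437)),cv2.resize(s['img'][140:310,90:210],(308,437))]); cv2.imwrite('pics/ws4.png',a[:,:,::-1])
E
```

```text
t 5.2 pos [ 0.5906 -0.3066  0.067 ] [179.98  -0.    58.05] travel [ 1.8 -0.7 11.6] yaw 0.1 F [ 0.1 -0.3 -0.7] open 0.0092 grip 24.6
```

View pics/ws4.png

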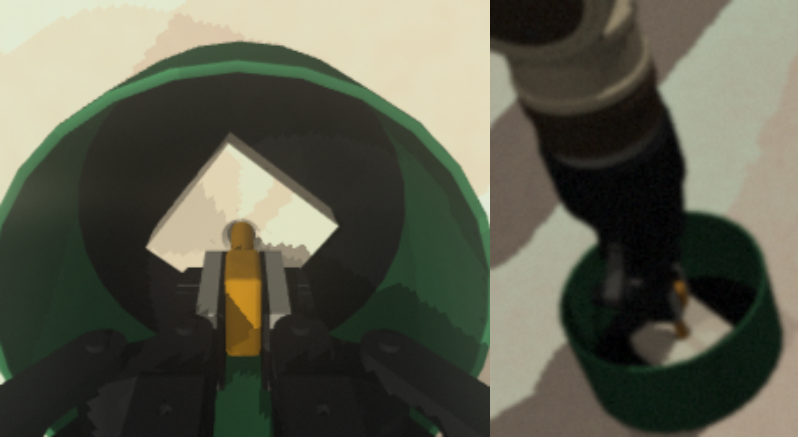

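The shank is in the hole with chamfer visible around it, and there is no force on the wrist. I'll push it down.

Request:
play_rows([
  [0,0,3],
  [0,0,6],
  [0,0,9],
  [0,0,12],
  [0,0,13],
], yaw=[0,0,0,0,0], jaw=[4,4,4,4,4])

```text
clock: 5.8
tool_pos: [0.5907, -0.3066, 0.0553]
tool_rot: [180.0, -0.0, 58.1]
wrist_force: [-4.2, 1.3, 9.5]
opening: 0.0094
grip_force: 26.3
```

Request:
play_rows([
  [0,0,1],
  [0,0,1],
  [0,0,1],
  [0,0,1],
  [0,0,1],
], yaw=[0,0,0,0,0], jaw=[4,20,34,34,34])

```text
clock: 6.3
tool_pos: [0.5904, -0.3065, 0.0526]
tool_rot: [-180.0, 0.0, 58.1]
wrist_force: [-0.1, 0.5, -0.2]
opening: 0.0339
grip_force: 0.0
```

Request:
play_rows([
  [0,0,-2],
  [0,0,-10],
  [0,0,-25],
  [0,0,-40],
  [0,0,-50],
], yaw=[0,0,0,0,0], jaw=[34,34,34,34,34])

```text
clock: 6.8
tool_pos: [0.5912, -0.3069, 0.105]
tool_rot: [179.9, -0.0, 58.1]
wrist_force: [0.4, 1.2, 0.2]
opening: 0.0343
grip_force: 0.0
```

```bash
python3 - <<'E'
from m import *
from go import go
go(.546,.253,.18,58)
c=cam('wrist'); np.savez('pics/w5.npz',**c)
print(proj(c,(.591,-.305,.064)),proj(c,(.591,-.305,.022)))
cs=blob(c,(12,120,50),(38,255,255),(200,60,440,330))
for b in cs: print(b[1:],ray(c,b[1],.064))
a=cv2.resize(c['img'][60:330,180:460],(560,540)); cv2.imwrite('pics/w5k.png',a[:,:,::-1])
E
```

```text
t 6.8 pos [ 0.5912 -0.3069  0.105 ] [ 1.7987e+02 -1.0000e-02  5.8050e+01] travel [ 451.2 -334.5  -75.7] yaw 0.1 F [0.4 1.2 0.2] open 0.0343 grip 0.0
[316.37728636 235.11130975] [316.70460814 212.13540752]
((321.2920227050781, 232.00865173339844), (48.49958419799805, 18.23417854309082), 87.61405944824219, 711.0) [ 0.5947313  -0.30483323  0.064     ]
```

View pics/w5k.png

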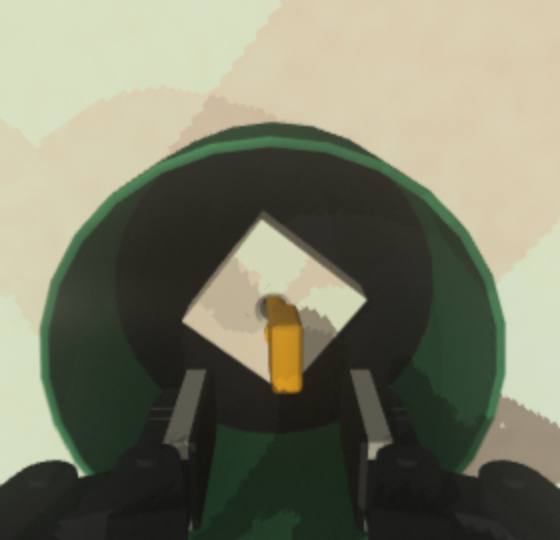

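The key stands in the hole, let go and leaning only slightly (0.1 rad or less). Next I go to the lids.

Request:
play_rows([
  [0,0,-30],
  [8,-6,-70],
  [40,-30,-76],
  [76,-56,-76],
  [116,-86,-76],
], yaw=[0,0,0,0,0], jaw=[45,45,45,45,45])

```text
clock: 7.35
tool_pos: [0.5791, -0.1621, 0.1796]
tool_rot: [179.9, -0.0, 57.9]
wrist_force: [0.5, 0.8, 0.2]
opening: 0.0451
grip_force: 0.0
```

Request:
play_rows([
  [40,-29,0],
  [80,-59,0],
  [120,-89,0],
  [160,-119,0],
  [200,-148,0],
], yaw=[0,0,0,0,0], jaw=[45,45,45,45,45])

```text
clock: 7.85
tool_pos: [0.5586, 0.0873, 0.1792]
tool_rot: [180.0, -0.0, 58.0]
wrist_force: [1.1, -0.2, 0.0]
opening: 0.0446
grip_force: 0.0
```

Request:
play_rows([
  [40,-30,0],
  [75,-56,0],
  [105,-78,0],
  [110,-81,0],
  [110,-81,0],
], yaw=[0,0,0,0,0], jaw=[45,45,45,45,45])

```text
clock: 8.35
tool_pos: [0.5483, 0.2229, 0.1787]
tool_rot: [180.0, 0.0, 58.2]
wrist_force: [-0.0, -0.5, -1.0]
opening: 0.0448
grip_force: 0.0
```

```bash
python3 - <<'E'
from m import *
from go import go
go(.546,.253,.18,58)
c=cam('wrist'); np.savez('pics/w6.npz',**c)
print(proj(c,(.546,.255,.062)),proj(c,(.546,.255,.014)))
a=cv2.resize(c['img'],(640,400)); cv2.imwrite('pics/w6.png',a[:,:,::-1])
for b in blob(c,(60,70,20),(95,255,200),(100,0,560,300)): print('lid',b[1:])
for b in blob(c,(8,90,50),(25,255,255),(200,60,440,300)): print('collar',b[1:],ray(c,b[1],.036))
for b in blob(c,(0,0,0),(180,255,45),(280,100,360,260)): print('dark',b[1:],ray(c,b[1],.062))
E
```

```text
t 8.3 pos [0.5483 0.2229 0.1787] [1.800e+02 3.000e-02 5.821e+01] travel [ 24.4 -17.8  -1.3] yaw 0.2 F [-0.  -0.5 -1. ] open 0.0448 grip 0.0
[296.33711056 171.081026  ] [299.84282253 161.01636138]
lid ((301.0, 153.5), (143.0, 144.0), 90.0, 16173.0)
collar ((299.38460540771484, 162.07691955566406), (47.14951705932617, 46.594818115234375), 56.3099365234375, 1699.5) [0.54839643 0.25697785 0.036     ]
dark ((298.0, 164.5), (29.0, 24.0), 90.0, 535.5) [0.55027137 0.25898206 0.062     ]
```

View pics/w6.png

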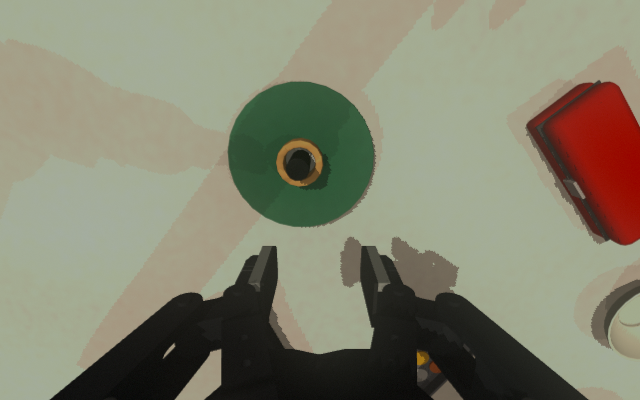

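The collar shows at (299.4,162.1), which puts it at (0.548, 0.257), nested centrally on the plate. The fingers need to move +29/-18 mm and down 120.

Request:
play_rows([
  [15,-9,0],
  [29,-18,10],
  [29,-18,40],
  [29,-18,70],
  [29,-18,80],
], yaw=[0,0,0,0,0], jaw=[45,45,45,45,45])

```text
clock: 8.9
tool_pos: [0.5465, 0.2549, 0.0949]
tool_rot: [-179.8, 0.3, 58.0]
wrist_force: [-1.1, -0.5, -0.2]
opening: 0.0451
grip_force: 0.0
```

```bash
python3 - <<'E'
from m import *
from go import go
c=cam('wrist'); np.savez('pics/w7.npz',**c)
for b in blob(c,(8,90,50),(25,255,255),(200,60,440,400)): print('collar',b[1:],ray(c,b[1],.036)); p=ray(c,b[1],.036)
for b in blob(c,(60,70,20),(95,255,200),(0,0,640,330)): print('lid',b[1:])
go(.548,.257,.058,58); go(p[0],p[1],.058,58); print(proj(c,(.548,.257,.036)))
E
```

```text
collar ((319.5, 217.0), (62.0, 63.0), 90.0, 1648.0) [0.55024119 0.26014881 0.036     ]
lid ((319.5, 202.5), (179.0, 191.0), 90.0, 25466.0)
t 8.9 pos [0.5464 0.2548 0.0946] [-179.76    0.35   58.04] travel [ 2.9  0.4 36.6] yaw 0.0 F [-0.3  0.1 -0.8] open 0.0450 grip 0.0
t 8.9 pos [0.5464 0.2548 0.0946] [-179.76    0.35   58.04] travel [ 6.8  0.6 36.6] yaw 0.0 F [-0.3  0.1 -0.8] open 0.0450 grip 0.0
[319.1527593  222.26012704]
```

Request:
play_rows([
  [3,0,5],
  [3,0,17],
  [3,0,29],
  [3,0,36],
  [3,0,36],
], yaw=[0,0,0,0,0], jaw=[45,45,45,45,45])

```text
clock: 9.45
tool_pos: [0.5494, 0.2578, 0.0616]
tool_rot: [-179.9, 0.1, 58.0]
wrist_force: [-0.5, -0.3, 0.6]
opening: 0.0453
grip_force: 0.0
```

Request:
play_rows([
  [0,0,0],
  [0,0,0],
  [0,0,0],
], yaw=[0,0,0], jaw=[45,45,45])

```text
clock: 9.75
tool_pos: [0.5508, 0.2585, 0.0637]
tool_rot: [180.0, -0.1, 58.1]
wrist_force: [0.3, -0.3, -0.0]
opening: 0.0449
grip_force: 0.0
```

```bash
python3 - <<'E'
from m import *
from go import go
c=cam('wrist'); np.savez('pics/w8.npz',**c)
for b in blob(c,(8,90,50),(25,255,255),(200,60,440,400)): print('collar',b[1:],b[0].min(0),b[0].max(0))
for b in blob(c,(60,70,20),(95,255,200),(0,0,640,330)): print('lid',b[1:])
go(.548,.257,.058,58)
q=np.linspace(0,6.28,60); 
for d in (0,.003):
  ctr=np.array([.548,.257,0])+d*np.array([.527,.85,0])
  P=np.array([proj(c,ctr+[.073*np.cos(a),.073*np.sin(a),.014]) for a in q]); print(d,P.min(0),P.max(0))
for b in blob(c,(60,70,20),(95,255,200),(0,0,640,330))[:1]: print(b[0].min(0),b[0].max(0))
E
```

```text
collar ((315.7567138671875, 242.73141479492188), (73.12715148925781, 71.5526351928711), 1.4320961236953735, 2365.0) [279 207] [352 279]
lid ((317.08026123046875, 223.87771606445312), (214.764892578125, 206.55484008789062), 37.092838287353516, 30787.5)
t 9.8 pos [0.5507 0.2585 0.0636] [ 1.7997e+02 -5.0000e-02  5.8050e+01] travel [-2.7 -1.5  5.6] yaw 0.0 F [ 0.3  0.4 -0.2] open 0.0450 grip 0.0
0 [204.72259477 121.09424678] [427.37068221 326.22568952]
0.003 [204.15500817 115.73975686] [427.88740185 322.87013799]
[206 124] [427 326]
```

The plate outline matches a centre of (0.548, 0.257). I'll correct by -3/-1.3 mm, go down 5 and grip the knob.

Request:
play_rows([
  [-3,-1.3,3],
  [-3,-1.3,5],
  [-3,-1.3,5],
  [-3,-1.3,5],
  [-3,-1.3,5],
], yaw=[0,0,0,0,0], jaw=[45,45,40,30,22], force=60)

```text
clock: 10.3
tool_pos: [0.5477, 0.2565, 0.058]
tool_rot: [180.0, -0.0, 58.1]
wrist_force: [-0.6, -0.3, 0.9]
opening: 0.0222
grip_force: 0.0
```

Request:
play_rows([
  [0,0,0],
  [0,0,0],
  [0,0,0],
  [0,0,0],
], yaw=[0,0,0,0], jaw=[18,14,12,12], force=60)

```text
clock: 10.7
tool_pos: [0.5478, 0.2566, 0.0583]
tool_rot: [180.0, -0.0, 58.1]
wrist_force: [-0.2, 0.4, 3.2]
opening: 0.018
grip_force: 58.5
```

Request:
play_rows([
  [0,0,-3],
  [0,0,-10],
  [0,0,-25],
  [0,0,-45],
  [0,0,-65],
], yaw=[0,0,0,0,0], jaw=[12,12,12,12,12])

```text
clock: 11.2
tool_pos: [0.5472, 0.2562, 0.1232]
tool_rot: [-180.0, 0.1, 58.0]
wrist_force: [0.2, 0.8, -2.3]
opening: 0.018
grip_force: 58.7
```

Request:
play_rows([
  [0,0,-20],
  [0,0,-38],
  [0,0,-50],
  [0,0,-55],
  [0,0,-55],
], yaw=[0,0,0,0,0], jaw=[12,12,12,12,12])

```text
clock: 11.7
tool_pos: [0.5479, 0.2565, 0.1785]
tool_rot: [180.0, -0.0, 58.1]
wrist_force: [-0.8, 0.4, -2.8]
opening: 0.0179
grip_force: 58.7
```

```bash
python3 - <<'E'
from m import *
from go import go
go(.591,-.306,.18,58)
c=cam('wrist'); np.savez('pics/w9.npz',**c); s=cam('scene')
o=arm.get_obs()
b=blob(c,(60,70,20),(95,255,200),(0,0,640,330))[0]; print(b[0].min(0),b[0].max(0))
q=np.linspace(0,6.28,60); zz=o['tool_pos'][2]-.058+.014
P=np.array([proj(c,o['tool_pos']*[1,1,0]+[.073*np.cos(a),.073*np.sin(a),zz]) for a in q]); print(P.min(0),P.max(0))
E
```

```text
t 11.7 pos [0.5479 0.2565 0.1785] [ 1.7997e+02 -4.0000e-02  5.8050e+01] travel [-454.5  334.3   -1.7] yaw 0.1 F [-0.8  0.4 -2.8] open 0.0179 grip 58.7
[205 118] [433 296]
[203.62537177 117.69575328] [431.8306803  328.02799488]
```

Both lids are up: the load is 2.7 N and the outline fits a level pose. Carrying them to the tin.

Request:
play_rows([
  [-8,6,0],
  [-24,18,0],
  [-48,36,0],
  [-76,56,0],
  [-104,77,0],
], yaw=[0,0,0,0,0], jaw=[12,12,12,12,12])

```text
clock: 12.3
tool_pos: [0.5572, 0.1257, 0.177]
tool_rot: [-179.9, 0.1, 58.1]
wrist_force: [0.5, -0.6, -3.0]
opening: 0.0175
grip_force: 58.7
```

Request:
play_rows([
  [-28,21,0],
  [-56,41,0],
  [-84,62,0],
  [-112,82,0],
  [-140,103,0],
], yaw=[0,0,0,0,0], jaw=[12,12,12,12,12])

```text
clock: 12.8
tool_pos: [0.5703, -0.0479, 0.1772]
tool_rot: [-179.9, 0.1, 58.0]
wrist_force: [1.3, -0.1, -2.6]
opening: 0.0182
grip_force: 58.7
```

Request:
play_rows([
  [-28,21,0],
  [-56,41,0],
  [-84,62,0],
  [-112,82,0],
  [-135,99,0],
], yaw=[0,0,0,0,0], jaw=[12,12,12,12,12])

```text
clock: 13.3
tool_pos: [0.5827, -0.2153, 0.177]
tool_rot: [-179.9, 0.1, 58.0]
wrist_force: [1.1, -0.0, -2.9]
opening: 0.0177
grip_force: 58.7
```

```bash
python3 go.py .591 -.306 .178 58
```

```text
t 13.3 pos [ 0.5827 -0.2153  0.177 ] [-1.7991e+02  6.0000e-02  5.7960e+01] travel [-72.5  55.1  -1. ] yaw -0.0 F [ 1.1 -0.  -2.9] open 0.0177 grip 58.7
```

Request:
play_rows([
  [-22,17,0],
  [-42,32,0],
  [-58,44,0],
  [-68,52,0],
  [-72,55,0],
], yaw=[0,0,0,0,0], jaw=[12,12,12,12,12])

```text
clock: 13.8
tool_pos: [0.5916, -0.3045, 0.177]
tool_rot: [-179.9, 0.0, 57.9]
wrist_force: [-0.4, -0.7, -3.9]
opening: 0.0178
grip_force: 58.8
```

Request:
play_rows([
  [0,0,0],
  [0,0,0],
  [0,0,0],
], yaw=[0,0,0], jaw=[12,12,12])

```text
clock: 14.1
tool_pos: [0.5925, -0.3018, 0.1781]
tool_rot: [-180.0, -0.0, 58.1]
wrist_force: [-0.0, 0.6, -3.1]
opening: 0.018
grip_force: 58.8
```

```bash
python3 - <<'E'
from m import *
from go import go
go(.591,-.306,.178,58)
# tin centre again from image w5: rim ellipse outer contour at z=.076, and floor block
c=dict(np.load('pics/w3.npz'))
from scipy.optimize import least_squares
hsv=cv2.cvtColor(c['img'],cv2.COLOR_RGB2HSV)
m=cv2.inRange(hsv,(55,60,15),(95,255,255)); m[245:]=0
k=max(cv2.findContours(m,cv2.RETR_EXTERNAL,cv2.CHAIN_APPROX_NONE)[0],key=cv2.contourArea).reshape(-1,2)
k=k[(k[:,1]<235)&(k[:,1]>150)]
P=np.array([ray(c,p,.076)[:2] for p in k]); 
for z,r in((.076,.068),):
  f=least_squares(lambda q:np.hypot(*(P-q).T)-r,[.591,-.306],loss='soft_l1',f_scale=.002); print(f.x,np.abs(f.fun).mean(),len(P))
E
```

```text
t 14.1 pos [ 0.5925 -0.3018  0.1781] [-1.7998e+02 -1.0000e-02  5.8130e+01] travel [-4.3  0.9  0.1] yaw 0.1 F [-0.   0.6 -3.1] open 0.0180 grip 58.8
[ 0.58884828 -0.30835876] 0.007523570768194808 433
```

```bash
python3 - <<'E'
from m import *
from scipy.optimize import least_squares
for n,vm in(('w3',225),('w5',150)):
  c=dict(np.load(f'pics/{n}.npz')); m=cv2.inRange(cv2.cvtColor(c['img'],cv2.COLOR_RGB2HSV),(60,85,15),(90,255,255)); 
  m=cv2.morphologyEx(m,cv2.MORPH_OPEN,np.ones((2,2))); m[vm:]=0
  vs=[v for v in range(60,vm) if m[v].sum()>255*4]; print(n,vs[0],vs[-1])
  k=[(u,v) for v in vs for u in (np.flatnonzero(m[v])[0],np.flatnonzero(m[v])[-1]+1)]
  P=np.array([ray(c,p,.076)[:2] for p in k])
  f=least_squares(lambda q:np.hypot(*(P-q[:2]).T)-q[2],[.591,-.306,.068],loss='soft_l1',f_scale=.001); print(f.x,np.median(np.abs(f.fun)))
E
```

```text
w3 130 224
[ 0.59093228 -0.30748933  0.06740191] 0.0001602947411293021
w5 129 149
[ 0.59063655 -0.30666794  0.06716099] 0.000114094731610552
```

The rim circle fits give a tin centre of (0.591, -0.307) with a radius of 67.4 mm.

Request:
play_rows([
  [-3,1,0],
  [-5,1.5,5],
  [-5,1.5,15],
  [-5,1.5,24],
  [-5,1.5,28],
], yaw=[0,0,0,0,0], jaw=[12,12,12,12,12])

```text
clock: 14.6
tool_pos: [0.5901, -0.3075, 0.1478]
tool_rot: [-179.8, 0.0, 58.1]
wrist_force: [-0.7, 0.3, -3.0]
opening: 0.018
grip_force: 58.8
```

Request:
play_rows([
  [0,0,0],
  [0,0,0],
  [0,0,0],
], yaw=[0,0,0], jaw=[12,12,12])

```text
clock: 14.9
tool_pos: [0.5914, -0.3082, 0.1505]
tool_rot: [179.9, -0.0, 58.1]
wrist_force: [0.5, -1.3, -2.8]
opening: 0.0177
grip_force: 58.8
```

```bash
python3 go.py .591 -.307 .128 58
```

```text
t 14.9 pos [ 0.5914 -0.3082  0.1505] [ 1.7994e+02 -1.0000e-02  5.8050e+01] travel [ 0.8 -0.9 22.5] yaw 0.1 F [ 0.5 -1.3 -2.8] open 0.0177 grip 58.8
```

Request:
play_rows([
  [0.8,-0.8,3],
  [0.8,-0.8,7],
  [0.8,-0.8,11],
  [0.8,-0.8,14],
  [0.8,-0.8,16],
], yaw=[0,0,0,0,0], jaw=[12,12,12,12,12])

```text
clock: 15.4
tool_pos: [0.5905, -0.3068, 0.1333]
tool_rot: [-180.0, 0.0, 58.1]
wrist_force: [0.9, -0.1, -2.8]
opening: 0.0175
grip_force: 58.8
```

Request:
play_rows([
  [0,0,2],
  [0,0,4],
  [0,0,6],
  [0,0,6.5],
  [0,0,6.5],
], yaw=[0,0,0,0,0], jaw=[12,12,12,12,12])

```text
clock: 15.9
tool_pos: [0.5909, -0.307, 0.1283]
tool_rot: [180.0, -0.0, 58.1]
wrist_force: [-1.5, 0.6, 2.9]
opening: 0.0177
grip_force: 59.2
```

```bash
python3 go.py .591 -.307 .128 58
```

```text
t 15.9 pos [ 0.5909 -0.307   0.1283] [179.95  -0.    58.05] travel [0.1 0.1 0.3] yaw 0.1 F [-1.5  0.6  2.9] open 0.0177 grip 59.2
```

Request:
play_rows([
  [0,0,1],
  [0,0,1.5],
  [0,0,1.5],
  [0,0,1.5],
], yaw=[0,0,0,0], jaw=[12,12,12,12])

```text
clock: 16.3
tool_pos: [0.5909, -0.307, 0.1283]
tool_rot: [179.9, -0.0, 58.1]
wrist_force: [-3.1, 1.3, 7.8]
opening: 0.0177
grip_force: 59.9
```

```bash
python3 - <<'E'
from m import *
from go import go
go(.591,-.307,.128,58)
c=cam('wrist'); b=blob(c,(60,70,20),(95,255,200),(0,0,640,330))[0]; print(b[0].min(0),b[0].max(0))
q=np.linspace(0,6.28,60)
for z in (.081,.084,.087):
  P=np.array([proj(c,[.591+.073*np.cos(a),-.307+.073*np.sin(a),z]) for a in q]); print(z,P.min(0),P.max(0))
E
```

```text
t 16.3 pos [ 0.5909 -0.307   0.1283] [ 1.799e+02 -1.000e-02  5.805e+01] travel [0.  0.1 0.3] yaw 0.1 F [-3.1  1.3  7.8] open 0.0177 grip 59.9
[205 118] [433 296]
0.081 [205.27638666 116.21067552] [431.65463039 325.32531888]
0.084 [203.52402079 116.37879202] [433.40780009 328.30245731]
0.087 [201.71648753 116.55283413] [435.21607868 331.36172277]
```

The lids are home (z matches, firm 8 N contact, knob still held). I'll relax the push and let go of the knob.

Request:
play_rows([
  [0,0,-1.5],
  [0,0,-2],
  [0,0,-2],
  [0,0,-2],
  [0,0,-2],
], yaw=[0,0,0,0,0], jaw=[12,12,22,35,50])

```text
clock: 16.85
tool_pos: [0.5909, -0.307, 0.1278]
tool_rot: [180.0, -0.0, 58.1]
wrist_force: [-0.4, -0.5, 0.5]
opening: 0.0479
grip_force: 0.0
```

Request:
play_rows([
  [0,0,0],
  [0,0,0],
  [0,0,0],
  [0,0,0],
], yaw=[0,0,0,0], jaw=[66,66,66,66])

```text
clock: 17.25
tool_pos: [0.5908, -0.3069, 0.128]
tool_rot: [180.0, -0.0, 58.1]
wrist_force: [0.0, 0.2, 1.1]
opening: 0.0659
grip_force: 0.0
```

```bash
python3 - <<'E'
from m import *
from go import go
go(.591,-.307,.105,58)
c=cam('wrist'); b=blob(c,(60,70,20),(95,255,200),(0,0,640,330))[0]; print(b[0].min(0),b[0].max(0))
q=np.linspace(0,6.28,60)
P=np.array([proj(c,[.591+.073*np.cos(a),-.307+.073*np.sin(a),.084]) for a in q]); print(P.min(0),P.max(0))
for b in blob(c,(8,90,50),(25,255,255),(200,60,440,400)): print('collar',b[0].min(0),b[0].max(0))
P=np.array([proj(c,[.591+.022*np.cos(a),-.307+.022*np.sin(a),.106]) for a in q]); print(P.min(0),P.max(0))
E
```

```text
t 17.2 pos [ 0.5908 -0.3069  0.128 ] [180.    -0.    58.05] travel [ 0.   0.2 23. ] yaw 0.1 F [0.  0.2 1.1] open 0.0659 grip 0.0
[205 118] [433 328]
[203.73585242 116.39074355] [433.95307265 328.57053619]
collar [281 205] [357 279]
[279.97921675 215.11106882] [357.5961112  284.87213708]
```

Request:
play_rows([
  [0,0,3],
  [0,0,10],
  [0,0,17],
  [0,0,21],
  [0,0,22],
], yaw=[0,0,0,0,0], jaw=[66,66,66,66,66])

```text
clock: 17.8
tool_pos: [0.5901, -0.3066, 0.1047]
tool_rot: [-179.9, 0.0, 58.1]
wrist_force: [-0.5, 0.3, 0.0]
opening: 0.0659
grip_force: 0.0
```

Request:
play_rows([
  [0,0,0],
  [0,0,0],
  [0,0,0],
  [0,0,0],
  [0,0,0],
], yaw=[0,0,0,0,0], jaw=[66,58,50,46,38], force=35)

```text
clock: 18.3
tool_pos: [0.5912, -0.3071, 0.1067]
tool_rot: [179.9, -0.0, 58.1]
wrist_force: [0.5, -0.5, -1.2]
opening: 0.042
grip_force: 36.2
```

Request:
play_rows([
  [0,0,0],
  [0,0,0],
], yaw=[0,0], jaw=[36,36])

```text
clock: 18.5
tool_pos: [0.5911, -0.3071, 0.1066]
tool_rot: [179.9, -0.0, 58.1]
wrist_force: [-0.6, -0.2, 2.8]
opening: 0.0421
grip_force: 36.6
```

Held on the collar. Now I'll lift slowly and vertically.

Request:
play_rows([
  [0,0,-2],
  [0,0,-5],
  [0,0,-9],
  [0,0,-14],
  [0,0,-20],
], yaw=[0,0,0,0,0], jaw=[36,36,36,36,36])

```text
clock: 19.0
tool_pos: [0.5906, -0.3068, 0.1262]
tool_rot: [-180.0, 0.0, 58.1]
wrist_force: [-0.2, -0.2, -0.9]
opening: 0.0423
grip_force: 36.3
```

Request:
play_rows([
  [0,0,-7],
  [0,0,-15],
  [0,0,-24],
  [0,0,-34],
  [0,0,-44],
], yaw=[0,0,0,0,0], jaw=[36,36,36,36,36])

```text
clock: 19.5
tool_pos: [0.5909, -0.307, 0.1711]
tool_rot: [180.0, -0.0, 58.1]
wrist_force: [0.4, 1.1, -1.5]
opening: 0.0417
grip_force: 36.3
```

Request:
play_rows([
  [0,0,-12],
  [0,0,-26],
  [0,0,-40],
  [0,0,-50],
  [0,0,-56],
], yaw=[0,0,0,0,0], jaw=[36,36,36,36,36])

```text
clock: 20.0
tool_pos: [0.5912, -0.3071, 0.2277]
tool_rot: [179.9, -0.0, 58.1]
wrist_force: [0.3, -0.2, -1.4]
opening: 0.0418
grip_force: 36.3
```

Request:
play_rows([
  [0,0,0],
  [0,0,0],
  [0,0,0],
  [0,0,0],
  [0,0,0],
], yaw=[0,0,0,0,0], jaw=[36,36,36,36,36])

```text
clock: 20.5
tool_pos: [0.5906, -0.3068, 0.2254]
tool_rot: [-179.9, 0.0, 58.1]
wrist_force: [0.3, -0.3, -1.3]
opening: 0.0417
grip_force: 36.3
```

```bash
python3 - <<'E'
from m import *
from go import go
go(.591,-.307,.225,58)
c=cam('wrist'); b=blob(c,(60,70,20),(95,255,200),(0,0,640,330))[0]; print(b[0].min(0),b[0].max(0))
q=np.linspace(0,6.28,60); z=arm.get_obs()['tool_pos'][2]-.1066+.084
P=np.array([proj(c,[.591+.073*np.cos(a),-.307+.073*np.sin(a),z]) for a in q]); print(z,P.min(0),P.max(0))
s=cam('scene'); print('knob/disc proj',proj(s,(.591,-.307,.132)),proj(s,(.591,-.307,.081)))
u,v=map(int,proj(s,(.591,-.307,.11)))
hsv=cv2.cvtColor(s['img'],cv2.COLOR_RGB2HSV)
for dv in range(-60,50,6): print(v+dv,hsv[v+dv,u])
E
```

```text
t 20.5 pos [ 0.5906 -0.3068  0.2254] [-179.94    0.     58.05] travel [0.1 0.5 0.4] yaw 0.1 F [ 0.3 -0.3 -1.3] open 0.0417 grip 36.3
[190 118] [447 299]
0.20294690008533667 [189.8679694  117.75418763] [448.97083564 352.63314745]
knob/disc proj [148.19237973 229.11222848] [155.32843188 248.4622025 ]
177 [ 69 132  62]
183 [ 66 131  64]
189 [ 38 103  57]
195 [ 16 162  74]
201 [ 24 127  54]
207 [ 70 135  51]
213 [ 71 132  60]
219 [ 68 132  60]
225 [ 68 128  64]
231 [ 70 132  54]
237 [105 255   2]
243 [30 64  4]
249 [30 18 14]
255 [25 36 84]
261 [28 36 85]
267 [18 39 86]
273 [19 41 88]
279 [18 39 86]
285 [64 64 32]
```

Request:
play_rows([
  [0,0,0],
  [0,0,0],
  [0,0,0],
  [0,0,0],
  [0,0,0],
], yaw=[0,0,0,0,0], jaw=[36,36,36,36,36])

```text
clock: 21.1
tool_pos: [0.5908, -0.3069, 0.226]
tool_rot: [-180.0, 0.0, 58.1]
wrist_force: [0.7, -0.6, -2.0]
opening: 0.0419
grip_force: 36.3
```

```bash
python3 -c "
from plant import arm
print(arm.job_done())"
```

```text
the job is handed in; nothing more can be done
None
```

I've handed the job in at about 21 s, with no verdict shown: the key is down in the tin's hole (leaning slightly), the inner lid is home on the tin, and the arm is holding the outer lid level by its collar about 12 cm above it.

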